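Push a tube rack past the sprung gate into the sampler

ROBOT

A 7-joint arm with a two-finger parallel gripper is mounted at the origin on the work surface. World frame = base frame: x ahead of the robot, y to its left, z up, the work surface at z = 0. Lengths are in m, angles in degrees, forces in N, time in s.
With the tool pointing down it reaches from about 0.425 to 0.875 m from the base axis. Payload 4.7 kg.
Tool frame: the origin (TCP) lies at the very end of the fingers, on their centre line; the grasp point (between the pads) lies 19 mm behind it; z points along the fingers, y is the direction in which the jaws open and shut (so a half turn about z gives the same grasp; the last joint's range is limited). The gripper opens to 87 mm and grips with 3 to 60 N. Pads are 19 mm wide; open, the fingers measure 117 mm over their backs; the gripper's body (75 mm by 190 mm) begins 51 mm behind the grasp point.
Start: joints at [-62.676, 18.392, -4.016, 83.108, 1.295, 78.541, -3.26], TCP at [0.29, 0.582, 0.223] pointing down, gripper open.
Joint ranges: [-163.93, 163.93], [-17.29, 119.83], [-79.2, 71.16], [3.27, 140.29], [-89.18, 269.18], [5.43, 117.66], [-154.24, 154.24]. Speed limits (degrees/s): [147.25, 147.25, 180, 180, 180, 180, 180].

INTERFACE

Orientations are given as [roll, pitch, yaw] about the fixed x, y, z axes, in that order (R = Rz(yaw) Ry(pitch) Rx(roll)).
In Python, from cell import monitor, read_camera, camera_info, env, look_for gives the robot as it stands.
- The arm moves only by the tool servo_tool, never from a script. Its argument "commands" is one flat list of numbers, 6 for each row, row after row: the shift along the tool's x, y, z in mm, then the turn, a rotation vector about the tool's x, y, z in degrees. A call has 1 to 10 rows; each row shifts and turns the commanded pose from where the row before left it, along the tool's axes as they then stand; what a row does not reach is not made up. A row lasts 1/10 s, in which the tool goes at most 50 mm and 8.59 degrees, less where a joint would pass 70% of its speed; a pose out of reach is approached as far as the arm can. A call is refused whole if a number of a shift passes 50 or a number of a turn 8.59, either way. A call with a gripper value outside its range is refused whole. "jaw" is the finger opening in mm, from 0 to 87, set as the call begins (left out, the last holds). The fingers move at their own pace and stop on an object; "newtons" is the grip in N (left out, the last holds). Time passes only in rows, so rows that do not move let the fingers close. It gives the time, the measured TCP pose, the force and the opening at its end, in the units of the state.
- monitor.get_obs(): the state, without advancing time (a new reading comes with each control period).
- read_camera(name): name is "side" or "top" or "wrist"; returns (picture, depth): 480x640x3 uint8, red, green, blue; 480x640 float32, m along the optical axis (not along the pixel's ray), 0 where there is no reading.
- camera_info(name): a dict with "camera_matrix" (3x3 intrinsics, pixels), "R" (3x3) and "t" (3): a world point X has camera coordinates R X + t; the wrist camera has in their place "T_tool_cam" (4x4, takes a point from camera to tool coordinates, whose origin is the TCP and whose axes are the flange's). Camera axes: x right, y down, z forward; pixel columns grow to the right and rows downward; lengths in m; the calibration is good to about 2 mm. The wrist camera is an equidistant fisheye: a pixel r from the principal point sees the ray r / f radians off the axis. A picture is of the moment at which its call begins: read the wrist's pose just before it. camera_info takes no time and is no camera call.
- env.sign_off(): hands the job in, once; it reports no verdict.
Trained networks look in the newest picture that a camera, given by its name, has taken for a name from the list of things; names that differ only in an ending like _2 or _b are one class to them, and where a whole thing is asked for, a point or a joint stands for the part that bears it (a point fixed in the world has none). Each returns a list of dicts, best first, with "conf" (0 to 1); they miss things now and then, are a little off and sometimes report something else, mostly with a low value. They report only what shows in the picture. A call takes as long as a camera call. They do not tell look-alikes from the thing itself.
- look_for(camera, label): "box" ([left, top, width, height] in pixels, round what is visible of it).
The state is a dict: "time_s": time; "qpos": joint angles; "joint_velocities": joint speeds; "effort": joint torques, N m; "tool_pos": TCP position; "tool_rot": TCP orientation; "force": force on the tool from outside, world axes, zero at the start; "wrist_torque": the same for the moment, N m; "grip_width": finger opening in m.
Only numpy, scipy, OpenCV 4.12 (cv2) and the standard library are available. Lean on these libraries where they do the work, as an engineer would, in place of code of your own. Each camera call takes 0.05 s, during which the arm holds its last target.

TASK

Feed the tube rack with blue caps into the orange sampler: with one fingertip swing the red spring gate aside by its yellow bar and keep it held open while another fingertip pushes the rack along the track past it until it is fully home against the end stop, then let the gate close behind it. The gate must never touch the rack, nothing is to be pinched or lifted, and the other things on the bench stay where they are.

Things in the scene. Friction and masses are not known exactly. Their poses are not given: they have to be found in the camera images.
- sampler: Fixed orange sampler with an aluminium infeed track. Origin on the bench (z = 0) under the lane's middle line, at the gate. Its x is the direction racks travel, its y points across the lane to the gate bar's side. Track x = -225 to 150 mm, y = -24 to 22 mm. Lane floor 36 mm above the bench, lane 32 mm wide, open above; its 4 mm walls end 46 mm above the bench.
- end_stop (a point): Middle of the end stop's face in the lane, at sampler x = 134 mm, 58 mm above the bench, inside the orange hood. The hood (140 mm high, 92 mm wide) covers the lane from sampler x = 94 mm on; behind it the tower, 270 mm high and 190 mm wide, runs from x = 150 to 300 mm.
- rack: Loose white single-row rack in the lane, five blue-capped tubes fixed in it: 120 mm long along its x (the direction of travel), 30 mm wide, end plates 46 mm high, caps to 70 mm, about 0.16 kg. Origin: centre of its underside. It waits with its front end 13 to 47 mm before the gate. Home: front end on the end stop, origin at sampler x = 74 mm, rear face 14 mm beyond the gate's middle.
- rack_tail (a point): Centre of the outer face of the rack's flat rear end plate (30 mm wide, 46 mm high), 28 mm above the lane floor: where a fingertip pushes.
- gate (a joint): Angle of the spring gate, rad: 0 = shut, leaf across the lane; 0.80 = against its stop; a rack passes freely from 0.62 on. Its shaft is parallel to the lane, at sampler y = 28 mm, 10 mm above the bench; bar and leaf swing outwards (sampler +y) and down. A damped spring (1 N at the bar when shut, 3 N when open) shuts it when let go.
- gate_leaf (a point): Red leaf of the gate: 6 mm thick along the lane, 39 mm wide, 12 mm high. This point: its centre, when shut at sampler x = 0, y = 5.5 mm, 58 mm above the bench. Open, it stands beside the lane, within sampler y = 65 mm: a finger on the bar goes past it freely. To shut it needs the lane at the gate clear of fingers.
- gate_bar (a point): Yellow round bar of the gate, 8 mm thick, parallel to the lane from sampler x = -206 to 38 mm, carried at its two ends, so a fingertip that presses it outwards from the lane side can slide along it. This point: its middle (sampler x = -84 mm). Shut: sampler y = 34 mm, 90 mm above the bench. At 0.72 rad: y = 85 mm, 66 mm above the bench.
- spare_rack: Bystander: a loose grey rack with green caps, same size, on the bench on the other side of the track from the bar. Origin: centre of its underside.
- beaker: Bystander: glass beaker, 70 mm across, 85 mm high. Origin: centre of its underside.
- bottle: Bystander: brown glass bottle, 58 mm across, 115 mm high. Origin: centre of its underside.
Not all that is in view belongs to the job. What is shaped like the rack but black is not meant.

How it is judged (in metres and radians):
On the way, in this order (a step that is already met when the one before it is completed fails the run):
1. a finger holds the gate open by its bar before the rack reaches it (value of joint gate above 0.62 rad and contact force between the fingers and gate above 0.2 N and x of rack in the frame of sampler below -0.063 m), for 0.1 s.
2. the rack is being pushed by a finger half way past the gate, which a finger still holds open (value of joint gate above 0.62 rad and contact force between the fingers and gate above 0.2 N and contact force between the fingers and rack above 0.1 N and x of rack in the frame of sampler between -0.03 and 0.04 m), for 0.05 s.
At the end, for the whole second after the job is handed in: The rack sits flat in the lane within 4 mm of the end stop, at rest, the gate is shut behind it (under 0.06 rad), and the bystanders are within 15 mm of where they stood (x of rack in the frame of sampler above 0.07 m and height (world z) of rack below 0.04 m and angle between rack's own z axis and vertical below 0.06 rad and value of joint gate below 0.06 rad and linear speed of rack below 0.01 m/s and distance of each of spare_rack, beaker, bottle from where it was at the start of the episode below 0.015 m); the robot touches nothing.
It fails at once if the gate touches the rack (contact force between gate and rack above 0.5 N).
It fails at once if the rack is lifted or tipped (height (world z) of rack above 0.044 m or angle between rack's own z axis and vertical above 0.15 rad).
It fails at once if a bystander is moved or knocked (distance of any of spare_rack, beaker, bottle from where it was at the start of the episode above 0.015 m).
It also fails if it takes over 45 s, if anything falls off the work surface, if the arm or the gripper's body presses on something with over 40 N, if the wrist force passes 120 N, or if a joint passes its speed limit or range.

## Working session

There is one attempt and no reset: what is moved stays moved. The work goes in short steps, Python scripts to look and compute and a tool call to move; the robot and the scene stay as the last step left them, time stands still between calls to the robot, and variables do not carry over. Pictures are saved under pics/ and viewed, and the job is handed in when it is done.

Besides the shell and the picture viewer there is one more tool, called after "Emit:" as name(argument=value, ...), one argument or row to a line, values as JSON. servo_tool: Moves the arm, as the interface text tells. Its arguments: {"type":"object","properties":{"commands":{"type":"array","items":{"type":"number"}},"jaw":{"type":"number"},"newtons":{"type":"number"}},"required":["commands"]}

```bash
ls; mkdir -p pics; python3 - <<'E'
from cell import monitor, read_camera, camera_info, env, look_for
import cv2,numpy as np
print(monitor.get_obs())
for c in ["side","top","wrist"]:
    p,d=read_camera(c); cv2.imwrite(f"pics/{c}0.png",p[:,:,::-1]); np.save(f"pics/{c}0.npy",d)
    print(c,camera_info(c))
    if c!="wrist":
      for l in ["sampler","rack","gate_leaf","gate_bar","spare_rack","beaker","bottle"]:
        print(c,l,[(r["box"],round(r["conf"],2)) for r in look_for(c,l)][:4])
E
```

```text
pics
{'time_s': 0.0, 'qpos': array([-62.6758071 ,  18.43839603,  -4.01583065,  83.17494309,
         1.29523724,  78.54063174,  -3.26140337]), 'joint_velocities': array([-0.08437241, -0.07084781, -0.01776985, -0.02831969, -0.01784937,
       -0.0910362 , -0.06969615]), 'effort': array([ 3.14972767e-04, -4.91296828e+01, -4.03628703e-01, -3.12520552e+01,
       -6.39105379e-02,  4.40708525e-02,  1.70129756e-04]), 'tool_pos': array([0.28999128, 0.58110729, 0.22146872]), 'tool_rot': array([-1.79891287e+02,  5.90607253e-03,  1.53484491e+02]), 'force': array([0.09102517, 0.06375916, 0.06602197]), 'wrist_torque': array([0.06582551, 0.06351349, 0.02438608]), 'grip_width': 0.08677079366527886}
side {'camera_matrix': array([[443.09395442,   0.        , 318.12543532],
       [  0.        , 443.09395442, 239.22204112],
       [  0.        ,   0.        ,   1.        ]]), 'R': array([[-0.83706704, -0.54707362,  0.00540652],
       [-0.38669839,  0.58463153, -0.71321128],
       [ 0.38701825, -0.59909634, -0.70092827]]), 't': array([0.51580221, 0.19712285, 0.60969786])}
side sampler [([278.2, 24.0
[... 1137 characters left out ...]
p beaker [([350.2, 127.7, 35.2, 45.1], 0.86), ([284.7, 218.8, 126.4, 32.7], 0.66)]
top bottle [([197.4, 208.6, 35.5, 34.4], 0.96), ([315.0, 238.1, 67.9, 24.5], 0.6)]
wrist {'camera_matrix': array([[371.64829954,   0.        , 320.5219496 ],
       [  0.        , 371.64829954, 243.04161689],
       [  0.        ,   0.        ,   1.        ]]), 'T_tool_cam': array([[ 5.81605928e-04, -9.66812309e-01, -2.55487026e-01,
         6.90874158e-02],
       [ 9.99999462e-01,  3.42822946e-04,  9.79150197e-04,
         3.28514091e-04],
       [-8.59067649e-04, -2.55487458e-01,  9.66811988e-01,
        -1.64096248e-01],
       [ 0.00000000e+00,  0.00000000e+00,  0.00000000e+00,
         1.00000000e+00]])}
```

View pics/side0.png

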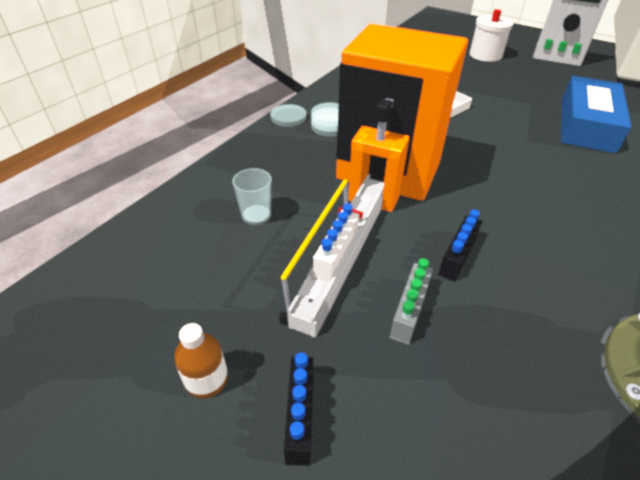

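View pics/top0.png

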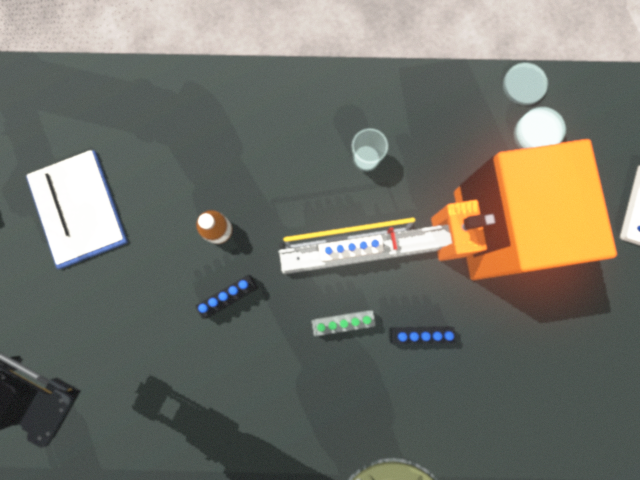

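View pics/wrist0.png

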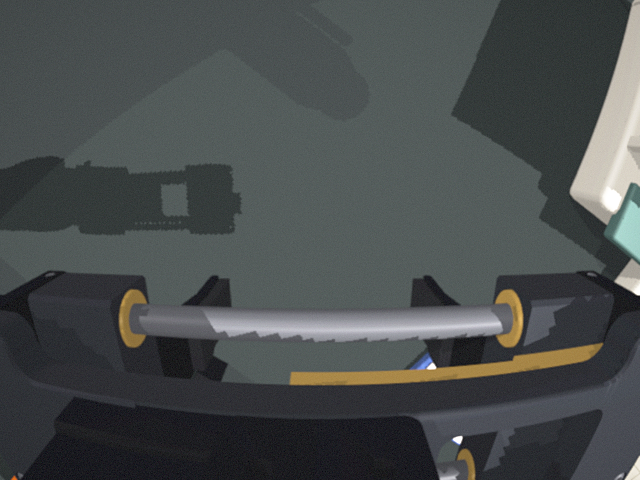

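The side and top views show the white rack with blue caps in the lane (top ~(353,246)). The yellow bar runs (287,238)–(413,220) and the red leaf is at ~(394,238). The two black racks with blue caps at (228,297) and (425,336) are decoys. The green-capped spare rack is at (344,323), the beaker at (369,150) and the bottle at (213,226). Next I'll measure the poses.

```bash
cat > h.py <<'E'
import numpy as np,cv2
from cell import *
def cloud(c,d):
    i=camera_info(c);K=i["camera_matrix"];v,u=np.mgrid[0:480,0:640]
    P=np.stack([(u-K[0,2])/K[0,0]*d,(v-K[1,2])/K[1,1]*d,d],-1)
    return (P-i["t"])@i["R"]
def proj(c,X):
    i=camera_info(c);Y=np.atleast_2d(X)@i["R"].T+i["t"];q=Y@i["camera_matrix"].T
    return q[:,:2]/q[:,2:]
E
python3 - <<'E'
from h import *
for c in ["top","side"]:
    im=cv2.imread(f"pics/{c}0.png");d=np.load(f"pics/{c}0.npy");P=cloud(c,d)
    hsv=cv2.cvtColor(im,cv2.COLOR_BGR2HSV);H,S,V=[hsv[:,:,k].astype(int) for k in range(3)]
    ok=d>0
    roi=np.zeros_like(ok);
    if c=="top": roi[130:290,275:620]=1
    else: roi[20:335,278:470]=1
    yel=ok&roi&(H>22)&(H<34)&(S>150)&(V>120)
    q=P[yel]; print(c,"yellow",len(q),np.median(q[:,2]));
    o=np.argsort(q[:,1]);print(q[o[:3]],q[o[-3:]])
    l=cv2.fitLine(q[:,:2].astype(np.float32),cv2.DIST_HUBER,0,.01,.01).ravel();print("line",l,np.degrees(np.arctan2(l[1],l[0])))
    org=ok&(H>5)&(H<20)&(S>150)&(P[:,:,2]>.262)&(P[:,:,2]<.285)&roi
    q=P[org];print("tower",len(q),np.median(q[:,2]) if len(q) else 0,cv2.minAreaRect(q[:,:2].astype(np.float32)*1000))
    red=ok&((H<4)|(H>174))&(S>150)&roi&(V>80)&(P[:,:,2]<.08)
    q=P[red];print("red",len(q),np.median(q,0) if len(q) else 0)
    blue=ok&(H>100)&(H<125)&(S>150)&roi&(P[:,:,2]>.08)
    n,lab,st,ce=cv2.connectedComponentsWithStats(blue.astype(np.uint8))
    for k in range(1,n):
        if st[k,4]>5: print("cap",ce[k],st[k,4],np.median(P[lab==k],0))
    wh=ok&roi&(S<60)&(V>100)&(P[:,:,2]>.03)&(P[:,:,2]<.05)
    q=P[wh];print("track",len(q),cv2.minAreaRect(q[:,:2].astype(np.float32)*1000))
    im2=im.copy();im2[yel]=(255,0,255);im2[red]=(0,255,0);im2[blue]=(0,255,255)
    im2=im2[130:330,260:500];cv2.imwrite(f"pics/{c}_seg.png",cv2.resize(im2,None,fx=3,fy=3,interpolation=0))
E
```

```text
top yellow 716 0.09414579429794226
[[ 0.59952322 -0.12936275  0.13821315]
 [ 0.59383872 -0.12900599  0.13901103]
 [ 0.59560843 -0.12894087  0.13934084]] [[0.5350073  0.21962576 0.09327725]
 [0.53322307 0.21964264 0.09237719]
 [0.53166353 0.21980089 0.08969346]]
line [ 0.17221472 -0.98505944  0.5637338   0.0445464 ] -80.08338
tower 1304 0.2682990273461569 ((573.7537231445312, -212.431396484375), (190.2791748046875, 150.9345245361328), 9.947592735290527)
red 33 [0.54640619 0.01036642 0.06326347]
cap [374.75 243.  ] 12 [0.52738345 0.04946395 0.10530836]
cap [363.08333333 244.83333333] 12 [0.52324378 0.07155985 0.10562441]
cap [351.63636364 246.45454545] 11 [0.52025827 0.0921793  0.10564751]
cap [339.91666667 248.16666667] 12 [0.51636417 0.11424516 0.10500856]
cap [328.35714286 250.21428571] 14 [0.51227004 0.13637341 0.10604836]
track 3614 ((646.4279174804688, -56.03399658203125), (245.30014038085938, 614.339599609375), 9.860699653625488)
side yellow 866 0.09140557678923748
[[ 0.48969059 -0.1601764   0.26587015]
 [ 0.47964086 -0.15983642  0.26678838]
 [ 0.49010016 -0.15636637  0.26713176]] [[0.53422533 0.21904292 0.08994112]
 [0.5359821  0.21912153 0.08888452]
 [0.53172653 0.22003375 0.09037397]]
line [ 0.16060148 -0.98701936  0.55481815  0.08845194] -80.75819
tower 433 0.26442576066158613 ((572.6458740234375, -211.7754669189453), (188.46458435058594, 149.8724822998047), 9.847548484802246)
red 34 [0.53217354 0.008218   0.06084884]
cap [336.34491315 227.12158809] 403 [0.51877402 0.09820326 0.1034842 ]
track 4398 ((579.47119140625, -88.69873046875), (223.1325225830078, 657.916015625), 29.81954002380371)
```

View pics/top_seg.png

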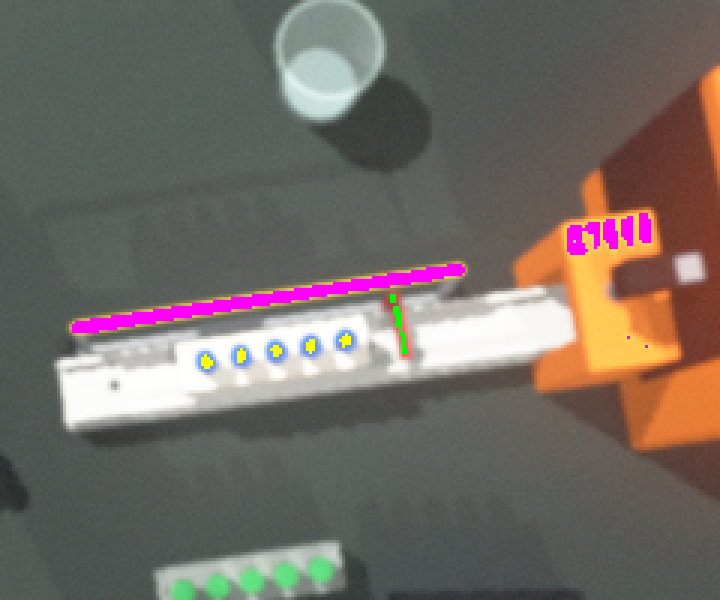

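```bash
cat >> h.py <<'E'
YAW=np.radians(-80.05);S0=np.array([.5349,.0092])
ex=np.array([np.cos(YAW),np.sin(YAW)]);ey=np.array([-ex[1],ex[0]])
def toS(X): X=np.asarray(X);q=X[...,:2]-S0;return np.stack([q@ex,q@ey,X[...,2]],-1)
def toW(x,y,z): return np.r_[S0+x*ex+y*ey,z]
E
python3 - <<'E'
from h import *
for c in ["top","side"]:
    im=cv2.imread(f"pics/{c}0.png");d=np.load(f"pics/{c}0.npy");P=toS(cloud(c,d))*1000
    hsv=cv2.cvtColor(im,cv2.COLOR_BGR2HSV);H,S,V=[hsv[:,:,k].astype(int) for k in range(3)]
    x,y,z=[P[:,:,k] for k in range(3)];ok=d>0
    yel=ok&(H>22)&(H<34)&(S>150)&(V>120)&(z<110)&(abs(x+84)<140)&(abs(y-34)<20)
    print(c,"bar",np.percentile(x[yel],[0,1,99,100]),np.percentile(y[yel],[2,50,98]),np.percentile(z[yel],[2,50,98]),np.polyfit(x[yel],y[yel],1))
    rk=ok&(abs(y)<20)&(z>60)&(z<90)&(x>-210)&(x<-10)&(S<70)
    print("rack",np.percentile(x[rk],[0,1,3,50,97,99,100]),np.percentile(y[rk],[2,50,98]))
    cap=ok&(H>100)&(H<125)&(S>120)&(abs(y)<20)&(z>90)&(x>-210)&(x<0)
    print("caps",np.percentile(x[cap],[0,2,50,98,100]),np.median(y[cap]))
    for n,m in [("track",ok&(abs(z-46)<3)&(x>-240)&(x<90)&(abs(y)<40)&(S<60))]:
        print(n,np.percentile(x[m],[0,1]),np.percentile(y[m],[1,99]))
    # overlay model
    o=im.copy()
    def pl(pts,col): 
        q=proj(c,np.array([toW(*np.array(p)/1000) for p in pts]));cv2.polylines(o,[np.round(q*8).astype(int)],True,col,1,cv2.LINE_AA,3)
    pl([(-225,-24,46),(150,-24,46),(150,22,46),(-225,22,46)],(0,0,255))
    pl([(-206,34,94),(38,34,94)],(255,0,0));pl([(0,-14,64),(0,25,64)],(0,255,0))
    pl([(-144,-15,82),(-24,-15,82),(-24,15,82),(-144,15,82)],(255,0,255))
    pl([(150,-95,270),(300,-95,270),(300,95,270),(150,95,270)],(255,0,0))
    a=o[180:290,270:480] if c=="top" else o[150:340,270:450]
    cv2.imwrite(f"pics/{c}_ov.png",cv2.resize(a,None,fx=3.5 if c=="top" else 3,fy=3.5 if c=="top" else 3,interpolation=2))
    # bystanders: things above table
    low=ok&(z>25)&(abs(x)<450)&(abs(y)<300)&~((y>-28)&(y<45)&(x>-230))&(x<90)
    n,lab,st,ce=cv2.connectedComponentsWithStats(low.astype(np.uint8))
    for k in range(1,n):
        if st[k,4]>60:
            w=lab==k;print("obj",ce[k].round(),st[k,4],np.percentile(x[w],[2,98]).round(),np.percentile(y[w],[2,98]).round(),np.percentile(z[w],98).round())
E
```

```text
top bar [-207.99245279 -205.39641759   38.36338445   50.84030283] [30.7333974  34.19989362 38.31106982] [88.6592531  93.25473288 96.60766867] [-2.55742767e-03  3.42743007e+01]
rack [-144.56005765 -144.02431581 -142.39796431  -86.22380662  -27.03643598
  -25.77847919  -24.65909129] [-14.56180682  -3.89358387  14.8437681 ]
caps [-133.10521768 -132.35505292  -84.59364102  -37.6152895   -36.54043233] -0.5687312018966982
track [-223.23915344 -220.79778995] [-19.75928762  23.75631607]
obj [370. 146.] 740 [-49.  15.] [159. 224.] 87.0
obj [213. 226.] 832 [-368. -316.] [ 59. 110.] 117.0
obj [225. 296.] 980 [-395. -284.] [-82. -23.] 72.0
obj [343. 323.] 969 [-178.  -63.] [-153. -124.] 73.0
obj [423. 335.] 1008 [-30.  86.] [-204. -166.] 72.0
side bar [-208.21091844 -206.11352337   35.97916282   39.04636119] [29.99446547 32.85528484 37.44434955] [87.88527188 91.30929089 93.31983255] [-2.58100809e-03  3.29053119e+01]
rack [-145.5559213  -144.55075325 -144.2531977  -115.72874003  -28.66562312
  -26.05933676  -23.03194141] [-14.87634614  -6.45289563  14.3380374 ]
caps [-136.89426377 -135.00186062  -89.53269259  -36.85427652  -33.13652877] -0.5680376198000883
track [-223.24591664 -220.93155736] [-20.13186109  31.36668219]
obj [253. 191.] 1492 [-49.  16.] [158. 223.] 84.0
obj [462. 241.] 1120 [-32.  83.] [-205. -166.] 69.0
obj [413. 297.] 1495 [-180.  -66.] [-153. -124.] 69.0
obj [199. 359.] 2505 [-373. -326.] [ 59. 104.] 114.0
obj [299. 408.] 2518 [-398. -290.] [-84. -25.] 70.0
```

View pics/top_ov.png

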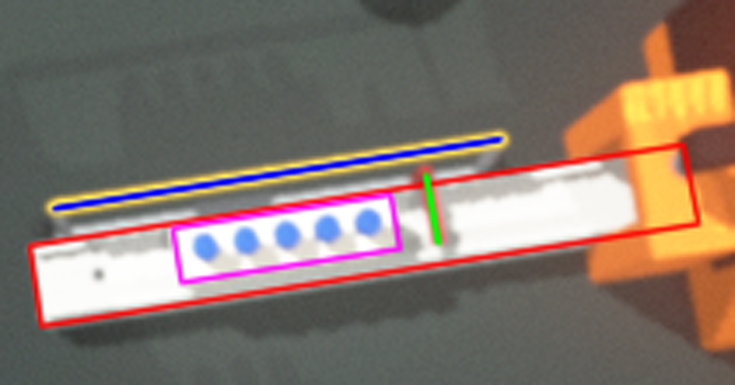

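View pics/side_ov.png

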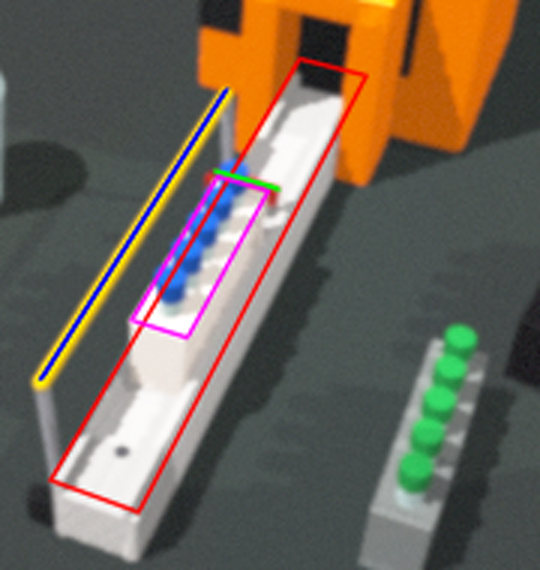

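Both cameras agree with the model overlay: rack tail at x≈-144 mm, bar at y 33–34 and z 90. The white rack in the lane is the only one that fits; the black ones lie on the bench. Next I'll turn the tool to yaw 99.8 so tool y lines up with sampler y, at jaw 60.

Emit:
servo_tool(
  commands=[0,0,0,0,0,7.7,0,0,0,0,0,7.7,0,0,0,0,0,7.7,0,0,0,0,0,7.7,0,0,0,0,0,7.7,0,0,0,0,0,7.7,0,0,0,0,0,7.5,0,0,0,0,0,0,0,0,0,0,0,0],
  jaw=60,
  newtons=40,
)

```text
time_s: 1.75
tool_pos: [0.2901, 0.5816, 0.2226]
tool_rot: [180.0, 0.0, 100.0]
force: [-0.5, -0.4, 0.2]
grip_width: 0.0601
```

```bash
sed -i 's/-80.05/-80.15/' h.py; cat >> h.py <<'E'
def st():
    o=monitor.get_obs();p=o["tool_pos"];print("t",o["time_s"],"S mm",(toS(p)*1000).round(1),"rot",o["tool_rot"].round(2),"F_S",np.r_[o["force"][:2]@ex,o["force"][:2]@ey,o["force"][2]].round(2),"w",o["grip_width"],"q",o["qpos"].round(0))
E
python3 -c "
from h import *
st()"
```

```text
t 1.75 S mm [-605.9 -143.2  222.6] rot [179.99   0.    99.97] F_S [ 0.33 -0.53  0.2 ] w 0.060077554585721525 q [-68.  18.   3.  83.  -1.  78. -55.]
```

Emit:
servo_tool(
  commands=[-22,6,0,0,0,0.1,-22,6,0,0,0,0,-22,6,0,0,0,0,-22,6,0,0,0,0,-22,6,0,0,0,0,-22,6,0,0,0,0,-22,6,0,0,0,0,-22,6,0,0,0,0,-22,6,0,0,0,0,-22,6,0,0,0,0],
)

```text
time_s: 2.75
tool_pos: [0.3868, 0.374, 0.2228]
tool_rot: [180.0, -0.0, 99.8]
force: [0.1, 0.2, 0.8]
grip_width: 0.0599
```

Emit:
servo_tool(
  commands=[-22,6,0,0,0,0,-22,6,0,0,0,0,-22,6,0,0,0,0,-22,6,0,0,0,0,-22,6,0,0,0,0,-22,6,0,0,0,0,-22,6,0,0,0,0,-22,6,0,0,0,0,-22,6,0,0,0,0,-18,8,0,0,0,0],
)

```text
time_s: 3.75
tool_pos: [0.4842, 0.171, 0.2229]
tool_rot: [180.0, -0.0, 99.8]
force: [-1.3, -0.2, 0.8]
grip_width: 0.0601
```

Emit:
servo_tool(
  commands=[0,0,0,0,0,0,0,0,0,0,0,0],
)

```text
time_s: 3.95
tool_pos: [0.4837, 0.1727, 0.2227]
tool_rot: [180.0, -0.0, 99.7]
force: [0.1, 0.3, 0.1]
grip_width: 0.0603
```

```bash
python3 - <<'E'
from h import *
st()
p,d=read_camera("side");cv2.imwrite("pics/side1.png",p[:,:,::-1])
p,d=read_camera("wrist");cv2.imwrite("pics/wrist1.png",p[:,:,::-1])
E
```

```text
t 3.95 S mm [-169.9  -22.5  222.7] rot [ 1.800e+02 -4.000e-02  9.973e+01] F_S [-0.26  0.15  0.1 ] w 0.060274928958928775 q [-43.   1.  21. 103.  -1.  76. -12.]
```

View pics/side1.png

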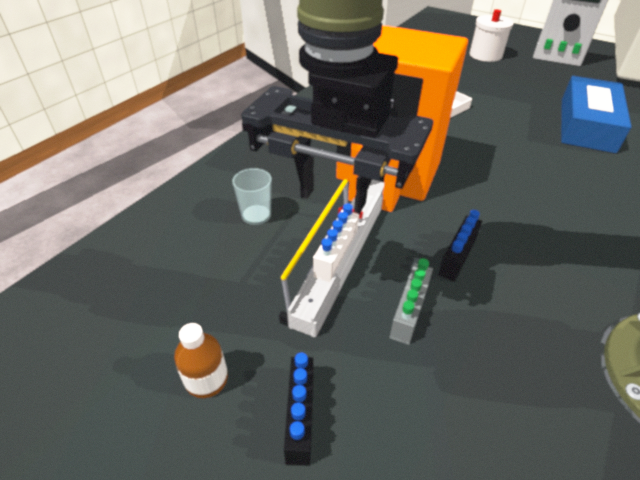

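View pics/wrist1.png

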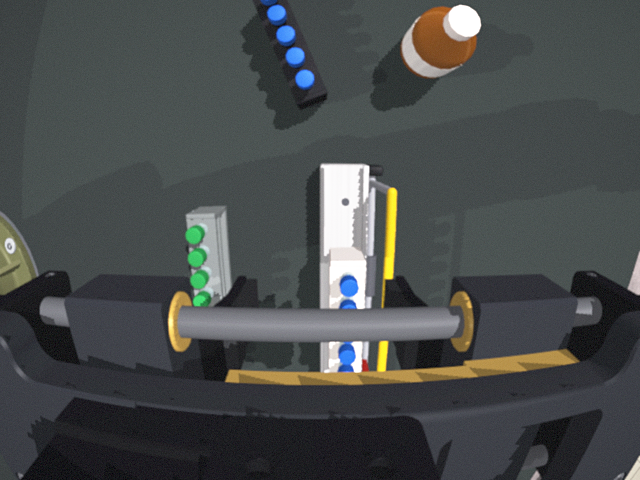

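```bash
python3 - <<'E'
from h import *
o=monitor.get_obs();p=o["tool_pos"];im=cv2.imread("pics/side1.png")
s=toS(p)
for dy,c in [(.045,(0,255,0)),(.030,(255,255,0)),(-.03,(255,255,0)),(-.045,(0,255,0))]:
  for dx in (-.0095,.0095):
    q=proj("side",np.array([toW(s[0]+dx,s[1]+dy,s[2]+h) for h in (0,.03)]))
    cv2.polylines(im,[np.round(q*8).astype(int)],False,c,1,cv2.LINE_AA,3)
cv2.imwrite("pics/side1c.png",cv2.resize(im[90:260,230:450],None,fx=3.5,fy=3.5,interpolation=2))
E
```

```text
(no output)
```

View pics/side1c.png

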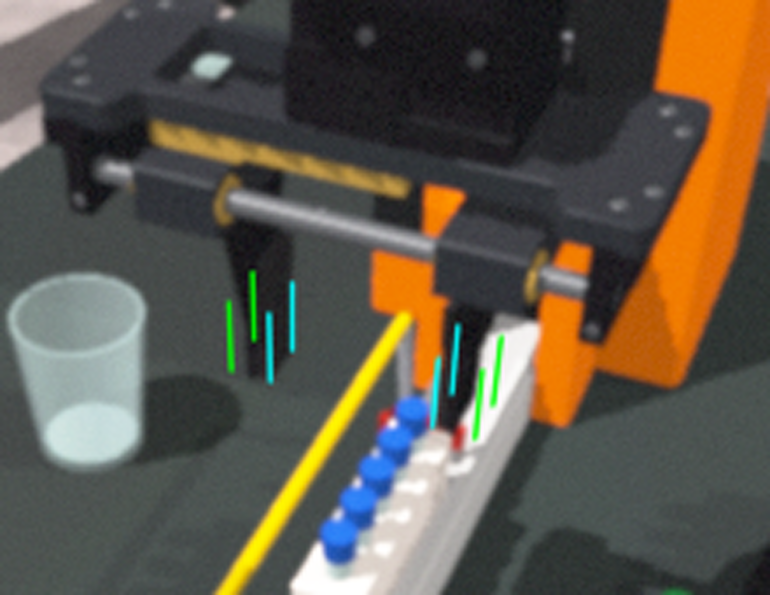

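Overlay on the enlarged crop: the fingers taper, about 7–8 mm thick at the tip and about 15 mm further up. I'll use jaw 70 instead and come down at y=-24.

Emit:
servo_tool(
  commands=[0,-2,11,0,0,0,0,0,12,0,0,0,0,0,12,0,0,0,0,0,12,0,0,0,0,0,12,0,0,0,0,0,12,0,0,0,0,0,12,0,0,0,0,0,12,0,0,0,0,0,12,0,0,0,0,0,12,0,0,0],
  jaw=70,
)

```text
time_s: 5.05
tool_pos: [0.482, 0.1721, 0.1026]
tool_rot: [180.0, -0.0, 99.7]
force: [0.2, 0.3, 0.4]
grip_width: 0.0699
```

```bash
cat >> h.py <<'E'
def ov(n,T=0.008):
    st();s=toS(monitor.get_obs()["tool_pos"]);w=monitor.get_obs()["grip_width"]/2
    p,d=read_camera("side");im=p[:,:,::-1].copy();cv2.imwrite(f"pics/{n}_raw.png",im)
    for dy,c in [(w+T,(0,255,0)),(w,(255,255,0)),(-w,(255,255,0)),(-w-T,(0,255,0))]:
      for dx in (-.0095,):
        q=proj("side",np.array([toW(s[0]+dx,s[1]+dy,s[2]+h) for h in (0,.03)]))
        cv2.polylines(im,[np.round(q*8).astype(int)],False,c,1,cv2.LINE_AA,3)
    cv2.imwrite(f"pics/{n}.png",cv2.resize(im[140:340,220:460],None,fx=3,fy=3,interpolation=2))
E
python3 -c "
from h import *
ov('s2')"
```

```text
t 5.05 S mm [-169.5  -24.3  102.6] rot [179.99  -0.    99.68] F_S [-0.3   0.21  0.45] w 0.06985713561210288 q [-43.   7.  21. 112.  -3.  62. -10.]
```

View pics/s2.png

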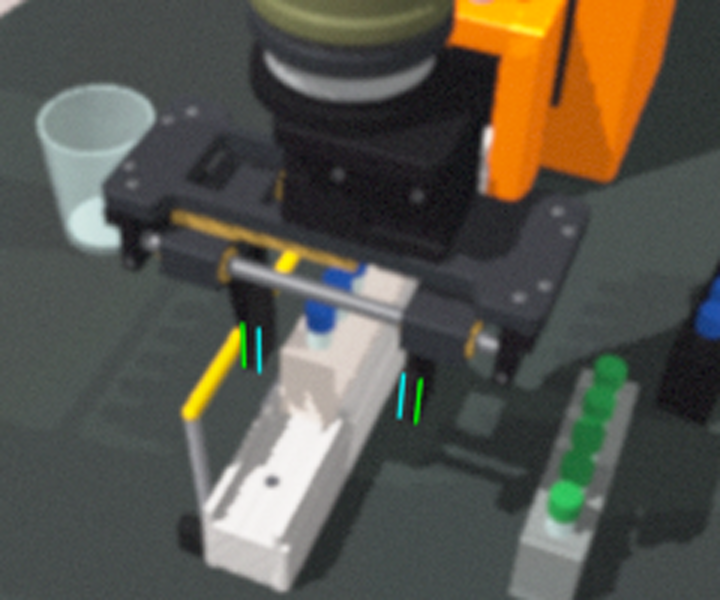

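Emit:
servo_tool(
  commands=[0,-3,4,0,0,0,0,0,6,0,0,0,0,0,6,0,0,0,0,0,6,0,0,0,0,0,6,0,0,0,0,0,6,0,0,0,0,0,6,0,0,0,0,0,6,0,0,0,0,0,5,0,0,0,0,0,0,0,0,0],
)

```text
time_s: 6.1
tool_pos: [0.4783, 0.1713, 0.0517]
tool_rot: [-179.9, 0.0, 99.7]
force: [-1.2, -0.5, 0.5]
grip_width: 0.0696
```

```bash
python3 -c "
from h import *
ov('s3')"
```

```text
t 6.1 S mm [-169.4  -28.    51.7] rot [-1.7992e+02  3.0000e-02  9.9680e+01] F_S [ 0.3  -1.22  0.48] w 0.069600880507547 q [-42.  11.  21. 115.  -5.  56.  -9.]
```

View pics/s3.png

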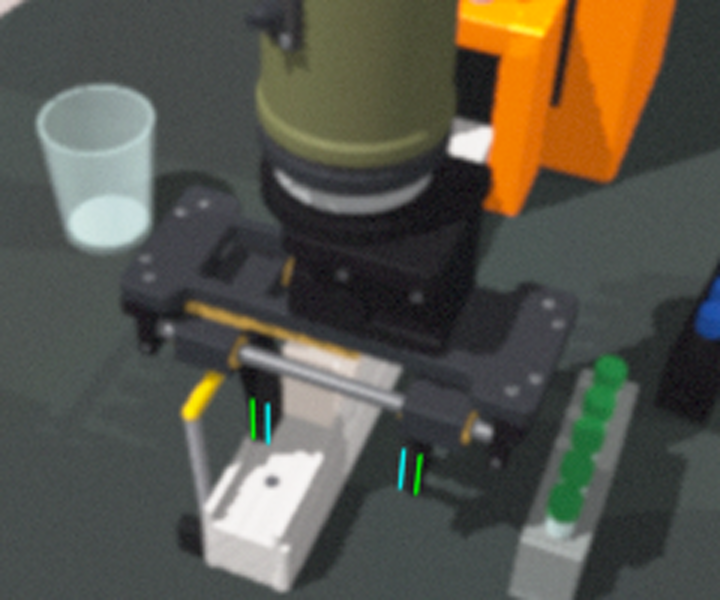

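Emit:
servo_tool(
  commands=[0,5,0,0,0,0,0,5,0,0,0,0,0,5,0,0,0,0,0,5,0,0,0,0,0,5,0,0,0,0,0,5,0,0,0,0,0,5,0,0,0,0,0,5,0,0,0,0,0,5,0,0,0,0,0,5,0,0,0,0],
)

```text
time_s: 7.15
tool_pos: [0.5281, 0.1799, 0.0523]
tool_rot: [-179.9, 0.0, 99.7]
force: [-2.9, -0.3, -1.8]
grip_width: 0.0702
```

```bash
cat >>h.py <<'E'
def bar(n):
    "gate angle from yellow bar in top and side view"
    for c in ("top","side"):
        p,d=read_camera(c);im=p[:,:,::-1];P=toS(cloud(c,d))*1000
        cv2.imwrite(f"pics/{n}_{c}raw.png",im)
        hsv=cv2.cvtColor(im,cv2.COLOR_BGR2HSV);H,S,V=[hsv[:,:,k].astype(int) for k in range(3)]
        x,y,z=[P[:,:,k] for k in range(3)]
        m=(d>0)&(H>22)&(H<34)&(S>150)&(V>90)&(z<105)&(z>50)&(x>-215)&(x<45)&(y>25)&(y<105)
        if m.sum()>5:
            # camera sees near surface; compare visible pixels with model projection
            yy,zz=np.median(y[m]),np.median(z[m]);a=np.arctan2(yy-28,zz-13)-np.arctan2(6,80)
            print(c,"bar n",m.sum(),"x",x[m].min().round(),x[m].max().round(),"y",yy.round(1),"z",zz.round(1),"angle~",round(a,3))
E
python3 -c "
from h import *
ov('s4');bar('b4')"
```

```text
t 7.15 S mm [-169.3   22.5   52.3] rot [-1.7994e+02  1.0000e-02  9.9680e+01] F_S [-0.24 -2.95 -1.8 ] w 0.0701822341236866 q [-40.  16.  21. 108.  -7.  57.  -6.]
top bar n 278 x -98.0 41.0 y 71.7 z 80.5 angle~ 0.5
side bar n 110 x -209.0 -132.0 y 70.4 z 78.9 angle~ 0.497
```

View pics/s4.png

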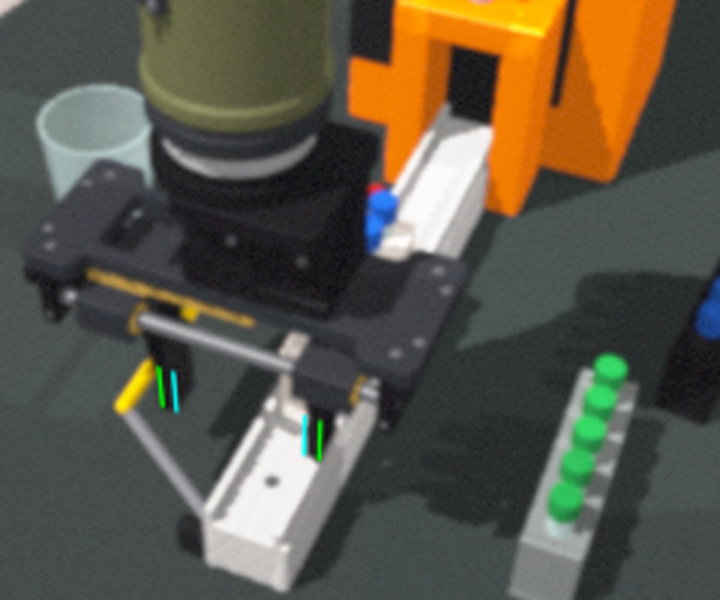

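Gate is at ~0.50 rad, with fingertip A on the bar pushing back with about 3 N. I'll continue outwards.

Emit:
servo_tool(
  commands=[0,4,0,0,0,0,0,4,0,0,0,0,0,4,0,0,0,0,0,4,0,0,0,0,0,0,0,0,0,0],
)

```text
time_s: 7.8
tool_pos: [0.5419, 0.1821, 0.051]
tool_rot: [-179.7, 0.0, 99.7]
force: [-6.7, -0.2, -2.9]
grip_width: 0.0701
```

```bash
python3 -c "
from h import *
ov('s5');bar('b5')"
```

```text
t 7.8 S mm [-169.2   36.5   51. ] rot [-1.7969e+02  5.0000e-02  9.9690e+01] F_S [-0.98 -6.64 -2.85] w 0.07007204970974729 q [-40.  18.  21. 106.  -8.  58.  -5.]
top bar n 270 x -100.0 40.0 y 83.4 z 71.1 angle~ 0.686
side bar n 116 x -208.0 -126.0 y 82.6 z 69.3 angle~ 0.695
```

View pics/s5.png

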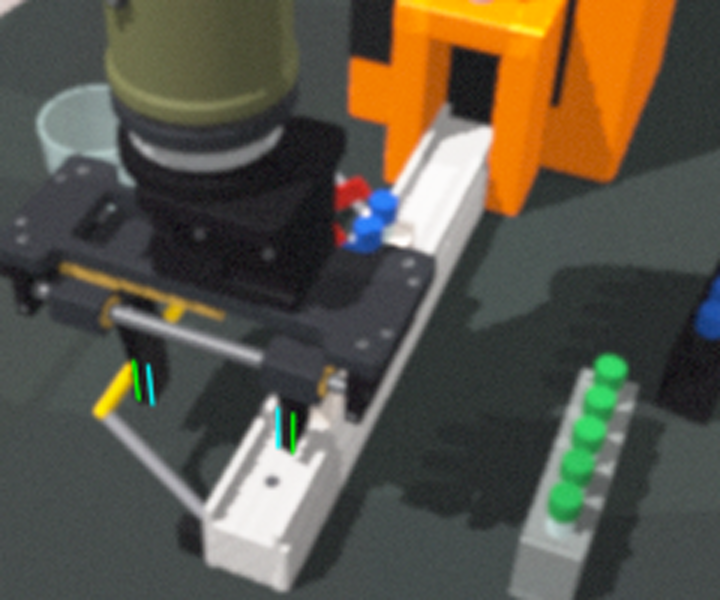

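View pics/b5_topraw.png

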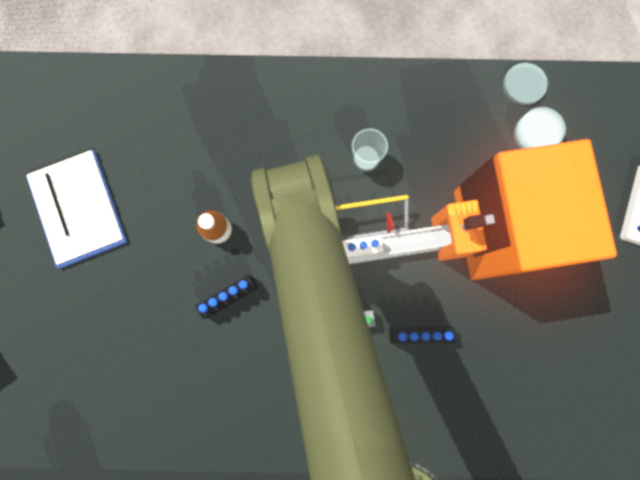

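Emit:
servo_tool(
  commands=[0,1,0,0,0,0,0,0,0,0,0,0,0,0,0,0,0,0],
)

```text
time_s: 8.25
tool_pos: [0.5422, 0.1822, 0.0508]
tool_rot: [-179.6, 0.0, 99.7]
force: [-6.4, -1.3, -4.0]
grip_width: 0.0696
```

```bash
python3 -c "
from h import *
st();bar('b6')"
```

```text
t 8.25 S mm [-169.2   36.8   50.8] rot [-1.7964e+02  5.0000e-02  9.9700e+01] F_S [ 0.19 -6.49 -3.98] w 0.0696117010829225 q [-40.  18.  21. 106.  -8.  58.  -5.]
top bar n 275 x -100.0 41.0 y 83.7 z 70.7 angle~ 0.693
side bar n 113 x -209.0 -126.0 y 82.8 z 69.0 angle~ 0.699
```

Emit:
servo_tool(
  commands=[-4,0,0,0,0,0,-4,0,0,0,0,0,-4,0,0,0,0,0,-4,0,0,0,0,0,-4,0.2,0,0,0,0,-4,0,0,0,0,0,-4,0,0,0,0,0,-4,0,0,0,0,0,-4,0,0,0,0,0,-4,0,0,0,0,0],
)

```text
time_s: 9.35
tool_pos: [0.5522, 0.1432, 0.0528]
tool_rot: [180.0, -0.0, 99.7]
force: [-3.9, 2.3, 1.2]
grip_width: 0.07
```

```bash
python3 -c "
from h import *
ov('s7');bar('b7')"
```

```text
t 9.35 S mm [-129.    40.    52.8] rot [ 1.7997e+02 -1.0000e-02  9.9680e+01] F_S [-2.93 -3.47  1.21] w 0.07001209168653642 q [-37.  18.  22. 106.  -8.  58.  -1.]
top bar n 180 x -208.0 42.0 y 87.1 z 67.4 angle~ 0.752
side bar n 224 x -207.0 -72.0 y 85.8 z 65.8 angle~ 0.756
```

View pics/s7.png

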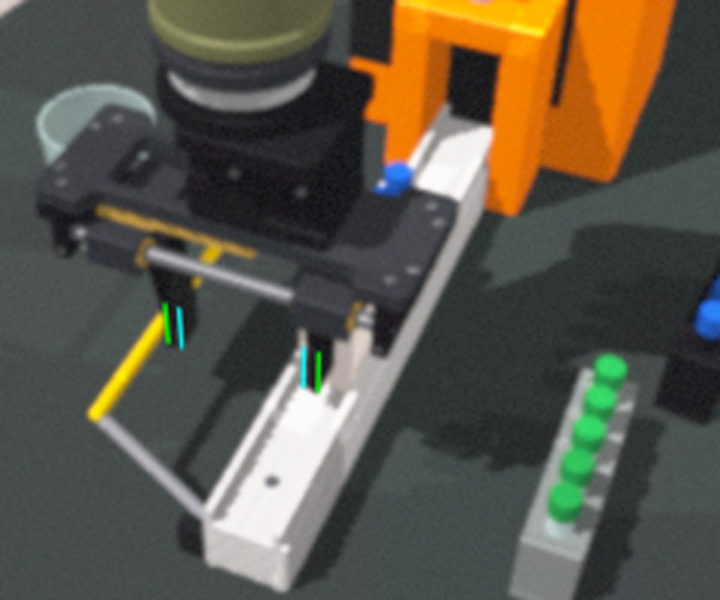

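Sliding broke the friction lock on the bar. The gate now stands at ~0.755 rad and finger B is pushing the tail (Fx ≈ -3 N). I'll continue.

Emit:
servo_tool(
  commands=[-4,-0.5,0,0,0,0,-4,0,0,0,0,0,-4,0,0,0,0,0,-4,0,0,0,0,0,-4,0,0,0,0,0,-4,0,0,0,0,0,-4,0,0,0,0,0,-4,0,0,0,0,0,-4,0,0,0,0,0,-4,0,0,0,0,0],
)

```text
time_s: 10.5
tool_pos: [0.5581, 0.1036, 0.0526]
tool_rot: [-180.0, -0.0, 99.7]
force: [-3.0, 2.7, 1.5]
grip_width: 0.07
```

```bash
python3 -c "
from h import *
ov('s8');bar('b8')"
```

```text
t 10.5 S mm [-89.   39.   52.6] rot [-180.     -0.     99.68] F_S [-3.14 -2.52  1.47] w 0.07004766153669334 q [-34.  18.  24. 107.  -8.  58.   3.]
top bar n 170 x -208.0 41.0 y 86.2 z 68.3 angle~ 0.736
side bar n 314 x -208.0 -24.0 y 84.9 z 66.5 angle~ 0.742
```

View pics/s8.png

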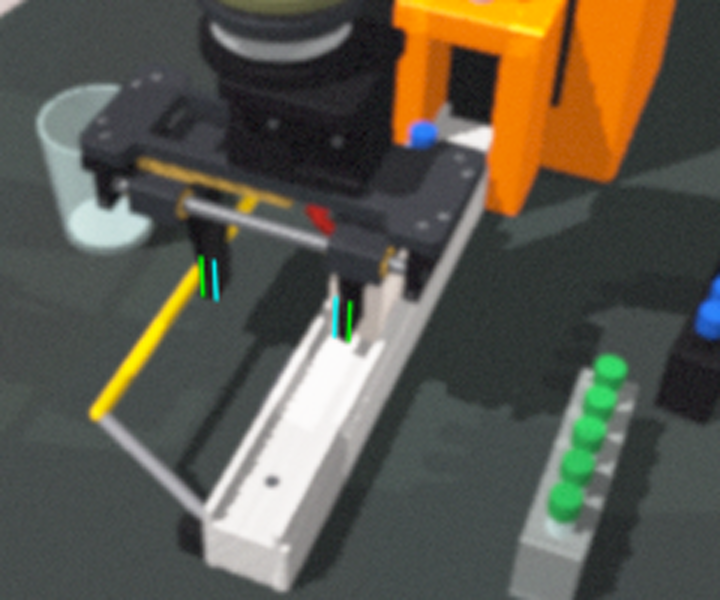

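Emit:
servo_tool(
  commands=[-4,0,0,0,0,0,-4,0,0,0,0,0,-4,0,0,0,0,0,-4,0,0,0,0,0,-4,0,0,0,0,0,-4,0,0,0,0,0,-4,0,0,0,0,0,-4,0,0,0,0,0,-4,0,0,0,0,0,-4,0,0,0,0,0],
)

```text
time_s: 11.65
tool_pos: [0.5649, 0.0641, 0.0525]
tool_rot: [180.0, 0.0, 99.7]
force: [-2.6, 3.1, -0.1]
grip_width: 0.0697
```

```bash
python3 -c "
from h import *
ov('s9');bar('b9')"
```

```text
t 11.65 S mm [-48.9  39.   52.5] rot [180.     0.    99.68] F_S [-3.5  -2.08 -0.06] w 0.06973684288002391 q [-30.  18.  25. 107.  -9.  58.   8.]
top bar n 256 x -208.0 -77.0 y 85.9 z 68.6 angle~ 0.731
side bar n 409 x -209.0 23.0 y 84.6 z 66.7 angle~ 0.737
```

View pics/s9.png

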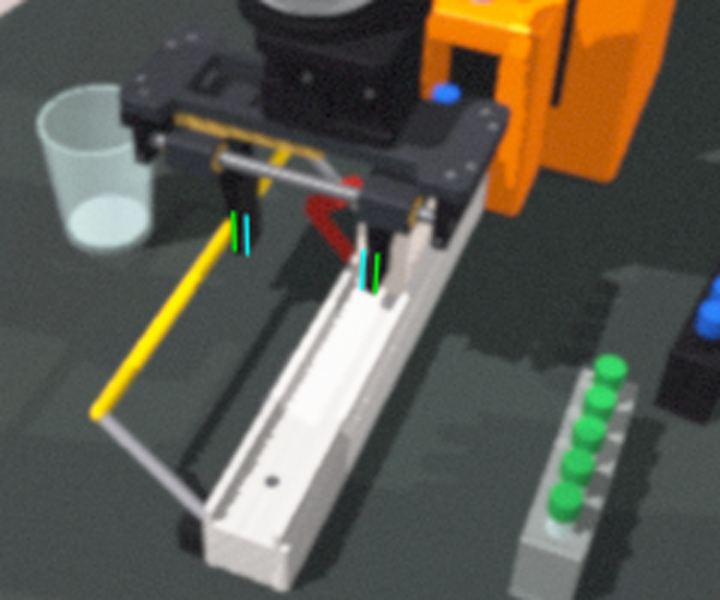

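Emit:
servo_tool(
  commands=[-4,0,0,0,0,0,-4,0,0,0,0,0,-4,0,0,0,0,0,-4,0,0,0,0,0,-4,0,0,0,0,0,-4,0,0,0,0,0,-4,0,0,0,0,0,-4,0,0,0,0,0,-4,0,0,0,0,0,-3,0,0,0,0,0],
)

```text
time_s: 12.8
tool_pos: [0.5715, 0.0255, 0.0526]
tool_rot: [180.0, 0.0, 99.7]
force: [-4.1, 2.4, 0.0]
grip_width: 0.0697
```

```bash
python3 -c "
from h import *
ov('s10');bar('b10')"
```

```text
t 12.8 S mm [-9.8 38.9 52.6] rot [1.800e+02 1.000e-02 9.967e+01] F_S [-3.12 -3.64  0.01] w 0.06972328476024374 q [-27.  18.  26. 106.  -9.  58.  12.]
top bar n 338 x -208.0 -36.0 y 86.0 z 68.6 angle~ 0.731
side bar n 458 x -208.0 37.0 y 84.8 z 66.8 angle~ 0.737
```

View pics/s10.png

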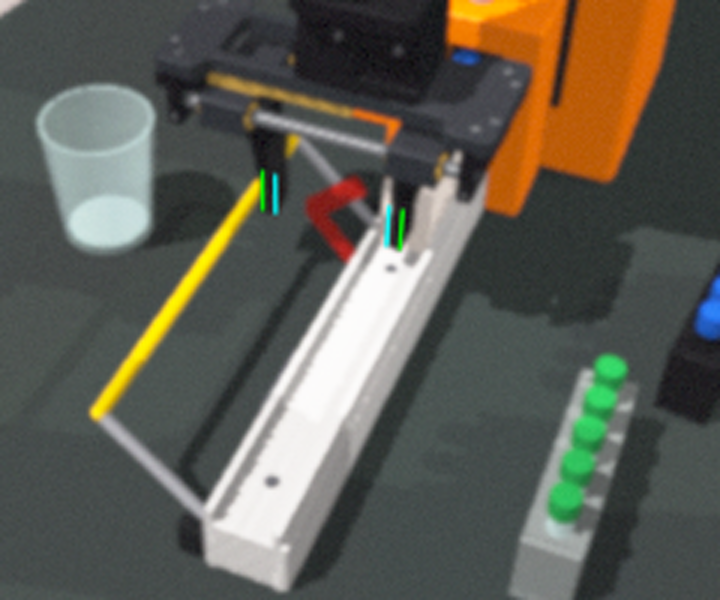

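Emit:
servo_tool(
  commands=[-2,0,0,0,0,0,-2,0,0,0,0,0,-2,0,0,0,0,0,-2,0,0,0,0,0,-1,0,0,0,0,0,-1,0,0,0,0,0,-1,0,0,0,0,0,-1,0,0,0,0,0],
)

```text
time_s: 13.75
tool_pos: [0.5735, 0.0142, 0.0526]
tool_rot: [180.0, -0.0, 99.7]
force: [-3.6, 3.2, 1.1]
grip_width: 0.0698
```

Emit:
servo_tool(
  commands=[-1,0,0,0,0,0,-1,0,0,0,0,0],
)

```text
time_s: 13.95
tool_pos: [0.5738, 0.0122, 0.0526]
tool_rot: [180.0, -0.0, 99.7]
force: [-3.5, 1.5, 0.6]
grip_width: 0.0703
```

```bash
python3 -c "
from h import *
st()"
```

```text
t 13.95 S mm [ 3.7 38.9 52.6] rot [179.99  -0.    99.69] F_S [-2.07 -3.15  0.62] w 0.07026935414294334 q [-26.  19.  26. 106. -10.  58.  13.]
```

Emit:
servo_tool(
  commands=[-1,0,0,0,0,0,0,0,0,0,0,0],
)

```text
time_s: 14.15
tool_pos: [0.5739, 0.0118, 0.0526]
tool_rot: [180.0, -0.1, 99.7]
force: [-4.2, 3.6, 1.3]
grip_width: 0.0699
```

Emit:
servo_tool(
  commands=[-1,0,0,0,0,0,0,0,0,0,0,0],
)

```text
time_s: 14.35
tool_pos: [0.5739, 0.0118, 0.0526]
tool_rot: [-180.0, -0.1, 99.7]
force: [-3.8, 6.0, 1.0]
grip_width: 0.0703
```

Emit:
servo_tool(
  commands=[-1,0,0,0,0,0,0,0,0,0,0,0],
)

```text
time_s: 14.55
tool_pos: [0.5739, 0.0118, 0.0526]
tool_rot: [-180.0, -0.2, 99.7]
force: [-5.4, 7.0, 1.6]
grip_width: 0.0702
```

```bash
python3 -c "
from h import *
ov('s11');bar('b11')"
```

```text
t 14.55 S mm [ 4.1 38.9 52.6] rot [-179.98   -0.19   99.72] F_S [-7.83 -4.09  1.64] w 0.07016008513166878 q [-26.  19.  26. 106. -10.  58.  14.]
top bar n 365 x -208.0 -8.0 y 86.0 z 68.6 angle~ 0.732
side bar n 464 x -208.0 1.0 y 84.7 z 66.6 angle~ 0.738
```

View pics/s11.png

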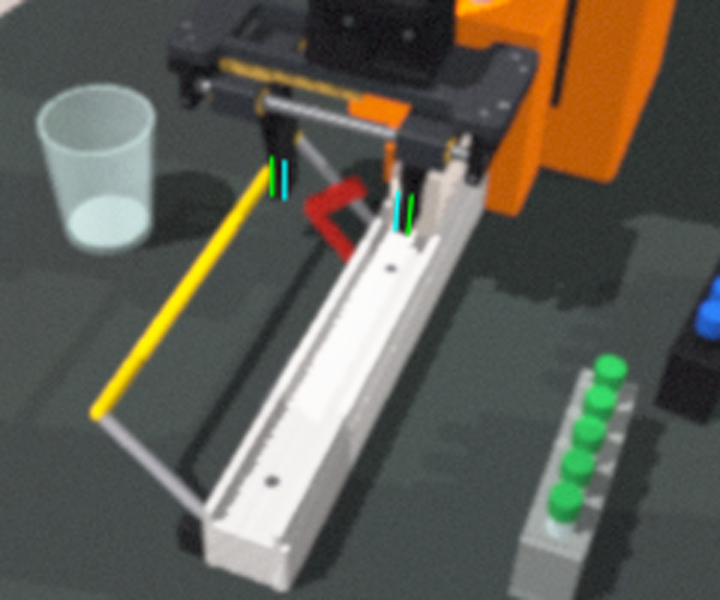

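Position is stuck at x=4.1 mm (tail ≈13.6, home is 14) while the push force rises, so the rack is home. I'll back off along the bar, still holding the gate.

Emit:
servo_tool(
  commands=[3,0,0,0,0,0,5,0,0,0,0,0,10,0,0,0,0,0,12,0,0,0,0,0,15,0,0,0,0,0,15,0,0,0,0,0,15,0,0,0,0,0,15,0,0,0,0,0,15,0,0,0,0,0,10,0,0,0,0,0],
)

```text
time_s: 15.7
tool_pos: [0.5544, 0.1249, 0.0525]
tool_rot: [-180.0, -0.0, 99.8]
force: [-2.6, -2.7, 0.3]
grip_width: 0.0701
```

```bash
python3 -c "
from h import *
ov('s12');bar('b12')"
```

```text
t 15.7 S mm [-110.6   39.    52.5] rot [-1.7999e+02 -4.0000e-02  9.9780e+01] F_S [ 2.18 -2.98  0.26] w 0.07011525531922055 q [-35.  18.  23. 106.  -8.  58.   1.]
top bar n 179 x -208.0 41.0 y 86.0 z 68.5 angle~ 0.733
side bar n 259 x -208.0 -53.0 y 85.0 z 66.6 angle~ 0.741
```

View pics/s12.png

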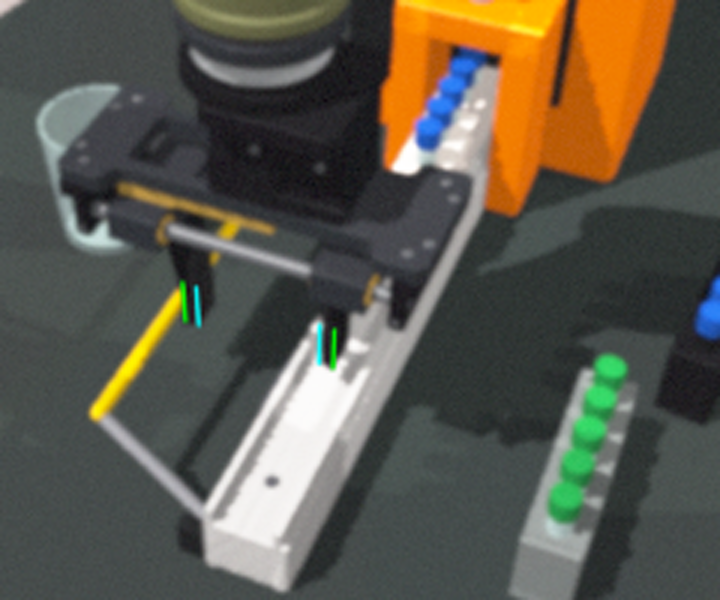

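```bash
cat >>h.py <<'E'
def caps():
    for c in ("top","side"):
        p,d=read_camera(c);im=p[:,:,::-1];P=toS(cloud(c,d))*1000
        hsv=cv2.cvtColor(np.ascontiguousarray(im),cv2.COLOR_BGR2HSV);H,S,V=[hsv[:,:,k].astype(int) for k in range(3)]
        x,y,z=[P[:,:,k] for k in range(3)]
        m=(d>0)&(H>100)&(H<125)&(S>120)&(abs(y)<15)&(z>85)&(z<112)&(x>-10)&(x<150)
        if m.sum()>3: print(c,"caps n",m.sum(),"x min",np.sort(x[m])[:3].round(1))
        r=(d>0)&(abs(y)<14)&(z>55)&(z<80)&(x>5)&(x<90)&(S<70)
        if r.sum()>3: print(c,"rack min x",np.percentile(x[r],[0,1,3]).round(1))
E
python3 -c "
from h import *
caps()"
```

```text
top caps n 110 x min [24.8 25.  25.1]
top rack min x [14.5 14.6 14.8]
side caps n 275 x min [21.9 22.4 23. ]
side rack min x [15.4 16.6 17.4]
```

The rear caps put the rack origin at ≈73.9 mm, so it is home. Now I'll ease the gate shut by moving -y.

Emit:
servo_tool(
  commands=[0,-5,0,0,0,0,0,-5,0,0,0,0,0,-5,0,0,0,0,0,-5,0,0,0,0,0,-5,0,0,0,0,0,-5,0,0,0,0,0,-5,0,0,0,0,0,-5,0,0,0,0,0,-5,0,0,0,0,0,-5,0,0,0,0],
)

```text
time_s: 16.95
tool_pos: [0.5053, 0.1142, 0.0526]
tool_rot: [180.0, -0.0, 99.7]
force: [-0.6, 0.2, 0.0]
grip_width: 0.0702
```

Emit:
servo_tool(
  commands=[0,-4,0,0,0,0,0,-4,0,0,0,0,0,-4,0,0,0,0,0,-4,0,0,0,0,0,-3,0,0,0,0,0,-3,0,0,0,0,0,0,0,0,0,0],
)

```text
time_s: 17.65
tool_pos: [0.4836, 0.1105, 0.0525]
tool_rot: [-180.0, -0.0, 99.7]
force: [0.1, 0.4, 0.0]
grip_width: 0.0697
```

```bash
python3 -c "
from h import *
ov('s13');bar('b13');caps()"
```

```text
t 17.65 S mm [-108.6  -33.2   52.5] rot [-1.7999e+02 -1.0000e-02  9.9690e+01] F_S [-0.43  0.13  0.01] w 0.069703398361505 q [-38.   9.  23. 116.  -4.  55.  -2.]
top bar n 204 x -208.0 41.0 y 34.0 z 93.2 angle~ 0.0
side bar n 261 x -208.0 -113.0 y 32.9 z 91.5 angle~ -0.013
top caps n 110 x min [24.5 24.8 24.8]
top rack min x [14.3 14.5 14.8]
```

View pics/s13.png

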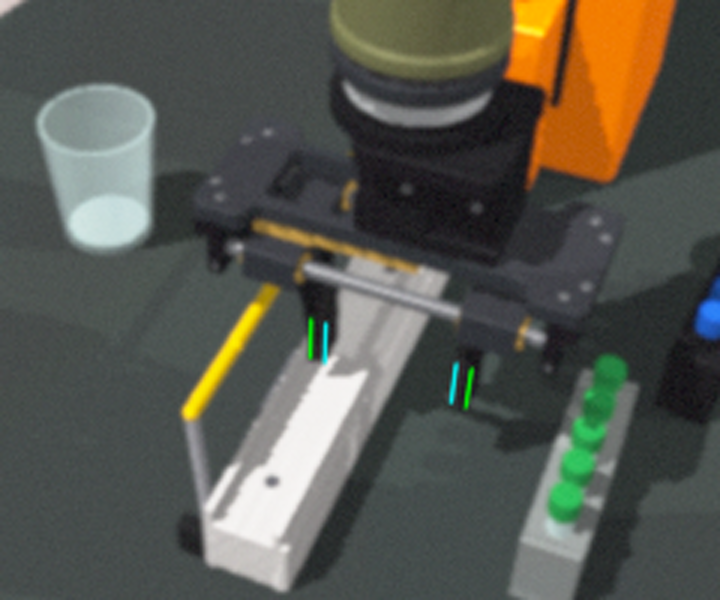

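Gate is shut (0.00) and the fingers are free. I'll lift straight up, move back and check.

Emit:
servo_tool(
  commands=[0,0,-8,0,0,0,0,0,-14,0,0,0,0,0,-18,0,0,0,0,0,-20,0,0,0,0,0,-20,0,0,0,0,0,-20,0,0,0,0,0,-20,0,0,0,0,0,-20,0,0,0,0,0,-20,0,0,0,0,0,-10,0,0,0],
)

```text
time_s: 18.9
tool_pos: [0.4851, 0.1107, 0.2257]
tool_rot: [179.8, -0.1, 99.7]
force: [0.4, 0.2, 0.5]
grip_width: 0.07
```

Emit:
servo_tool(
  commands=[15,-5,0,0,0,0,20,-5,0,0,0,0,20,-5,0,0,0,0,20,-5,0,0,0,0,20,-5,0,0,0,0,20,-5,0,0,0,0,20,-5,0,0,0,0,20,-5,0,0,0,0,10,0,0,0,0,0,0,0,0,0,0,0],
)

```text
time_s: 19.9
tool_pos: [0.4164, 0.2676, 0.2227]
tool_rot: [180.0, -0.0, 99.8]
force: [-0.5, 0.5, 0.6]
grip_width: 0.0704
```

```bash
python3 - <<'E'
from h import *
ov('s14');bar('b14');caps()
for c in ("top","side"):
    p,d=read_camera(c);cv2.imwrite(f"pics/fin_{c}.png",p[:,:,::-1])
    P=toS(cloud(c,d))*1000;x,y,z=[P[:,:,k] for k in range(3)]
    for n,(a,b,e,f) in dict(beaker=(-80,45,130,250),bottle=(-400,-290,40,130),spare=(-200,-45,-165,-110)).items():
        m=(d>0)&(z>25)&(z<130)&(x>a)&(x<b)&(y>e)&(y<f)
        if m.sum()>20: print(c,n,m.sum(),np.percentile(x[m],[2,98]).round(),np.percentile(y[m],[2,98]).round())
E
```

```text
t 19.9 S mm [-274.8  -72.5  222.7] rot [179.99  -0.    99.83] F_S [-0.6  -0.36  0.55] w 0.07036864636876206 q [-49.  -1.  13. 105.   0.  76. -26.]
top bar n 516 x -208.0 41.0 y 33.8 z 93.2 angle~ -0.003
side bar n 198 x -207.0 -53.0 y 32.8 z 91.3 angle~ -0.014
top caps n 108 x min [24.4 25.  25.2]
top rack min x [14.5 14.6 14.7]
top beaker 740 [-49.  15.] [159. 224.]
top bottle 621 [-368. -316.] [ 69. 111.]
top spare 967 [-178.  -63.] [-153. -124.]
side bottle 2506 [-373. -326.] [ 58. 103.]
side spare 1343 [-180.  -66.] [-154. -125.]
```

View pics/s14_raw.png

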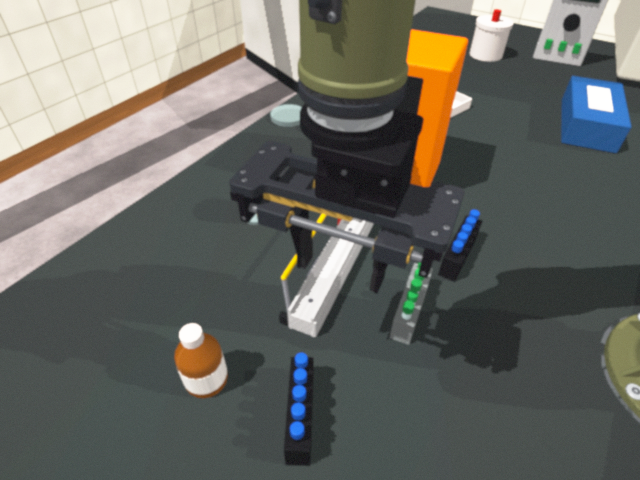

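The arm is clear at z=0.22 m, the gate is shut, the rack is home and the bystanders have not moved. Handing in.

```bash
python3 -c "
from cell import env
print(env.sign_off())"
```

```text
the job is handed in; nothing more can be done
None
```

The rack is home against the end stop, the gate is shut behind it, and I have handed the job in after about 20 s; sign-off gives no verdict. One fingertip held the gate open by its bar at about 0.69–0.75 rad. The other pushed the rack by its tail until it stopped moving and the push force rose. I then backed off along the bar, eased the gate shut and lifted clear.

**Last checks:**
- **Rack:** the rear face is at about 14.5 mm and the rear caps put its origin at about 74 mm, which matches home.
- **Gate:** the bar reads about 0.00 rad from the top camera and −0.01 rad from the side camera.
- **Bystanders:** the spare rack and bottle stand where they were to within about 1 mm. The beaker matches in the top view only, because the gripper hid it from the side.
- **Contact:** the wrist force is near zero, so the robot is touching nothing.

**Not measured or in disagreement:**
- Gate-to-rack contact could not be measured directly; I only saw the leaf standing beside the lane in the pictures.
- Before the gate shut, the side view put the rack's rear at about 15–17 mm, a little beyond the top view's 14.5 mm. It was partly hidden by the gripper, so I trusted the top view.
- The force on the bar rose to about 6.5 N at first, probably from friction, and fell to about 3 N once the finger slid along it.

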